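# Give the suction to the hood where the work stands

## Task

A steel tube joint stands ready for welding in front of one of the two fume hoods on the bench. Give it all the suction: push the blast gate slide of that hood fully open and the other hood's slide fully shut, working the slides by their end tabs with the fingertips only, never pinching a tab between the fingers. Leave the tube joint, tin, wire brush and clamp where they are.

Things in the scene. Friction and masses are not known exactly. Their poses are not given: they have to be found in the camera images.
- manifold: fixed bare-metal fume manifold: header duct beyond, two branches towards the robot at y +160 mm (left) and -160 mm (right), each with an aluminium blast gate and round bell hood, axes 85 mm up. Origin on the bench between the gates in the plane of the slides; x away from the robot, y left, z up. Gate body 130 wide (y) x 20 thick (x), its top 148 mm up; header top 135 mm up; bell 124 mm at the mouth.
- left_mouth (a point): centre of the left hood's mouth, 85 mm in front of the gate's middle plane, 85 mm above the bench
- right_mouth (a point): centre of the right hood's mouth, as for the left
- left_gate (a joint): steel slide plate, 84 mm high, 3 mm thick, upright in the slot of the left gate body; slides level out of the body's right-hand side (manifold -y). Value = metres drawn out: 0 = fully shut (bore covered), 0.084 = fully open, at its stop. Moves stiffly (about 4 N of friction), stays where left, starts part-open.
- right_gate (a joint): steel slide plate, 84 mm high, 3 mm thick, upright in the slot of the right gate body; slides level out of the body's right-hand side (manifold -y). Value = metres drawn out: 0 = fully shut (bore covered), 0.084 = fully open, at its stop. Moves stiffly (about 4 N of friction), stays where left, starts part-open.
- left_tab (a point): top edge, middle, of the left slide's end tab (moves with it): the plate's outer end bent to the front, an upright strip 5 mm thick (along y), from the plate 34 mm towards the robot (this point: 16.5 mm in front of the plate) and 84 mm down from here. Push its +y face (towards the gate body) to open, its -y face to shut. Free space between gate body and tab: 35 mm + joint value. Axes as manifold.
- right_tab (a point): top edge, middle, of the right slide's end tab (moves with it): the plate's outer end bent to the front, an upright strip 5 mm thick (along y), from the plate 34 mm towards the robot (this point: 16.5 mm in front of the plate) and 84 mm down from here. Push its +y face (towards the gate body) to open, its -y face to shut. Free space between gate body and tab: 35 mm + joint value. Axes as manifold.
- tube_joint: loose weldment of bare square steel tube, standing 60 to 85 mm in front of one hood's mouth: a 180 mm long foot of 30 mm tube (along its y), a 30 mm post rising to 100 mm and a slanting brace. Origin on the bench under the middle of the foot. The hood it stands at is the one in use (manifold y above 0: left, below 0: right). Leave it in place.
- gel_tin: loose round grey tin with a pale label and black lid, 72 mm diameter, 70 mm high, in front of the hood not in use; origin at the centre of its underside. Leave it in place.
- wire_brush: loose wire brush lying on its wooden back, 220 mm long (along its x), 36 mm high, on the bench between the two hoods and nearer the robot; origin under its middle. Leave it in place.
- bar_clamp: loose steel bar clamp with a wooden screw handle, lying flat: bar 280 mm long (along its x), jaws reaching 90 mm to its +y, 26 mm high, on the bench to the right of the right hood; origin on the bench under the middle of the bar. Leave it in place.
Things that resemble listed ones, but are neither listed nor needed, are in the scene too. Leave any pink look-alike of the tube_joint alone.

How it is judged (in metres and radians):
At the end, for the whole second after the job is handed in: The slide of the hood where the tube joint stands is drawn out to within 6 mm of its 84 mm stop, the other slide is within 6 mm of fully shut, and both are at rest (((y of tube_joint in the frame of manifold above 0 m and value of joint left_gate above 0.078 m and value of joint right_gate below 0.006 m) or (not (y of tube_joint in the frame of manifold above 0 m) and value of joint right_gate above 0.078 m and value of joint left_gate below 0.006 m)) and velocity of joint left_gate between -0.01 and 0.01 m/s and velocity of joint right_gate between -0.01 and 0.01 m/s); the robot touches nothing.
It fails at once if the tube joint is pushed more than 15 mm, lifted or carried off (distance of tube_joint from where it was at the start of the episode above 0.015 m).
It fails at once if the tin, wire brush or clamp is pushed more than 15 mm, lifted or carried off (distance of any of gel_tin, wire_brush, bar_clamp from where it was at the start of the episode above 0.015 m).
It fails at once if the left slide's tab is pinched between the fingers (both faces pressed with more than 3 N at once) (contact force between the fingers and left_gate_c1 above 3 N and contact force between the fingers and left_gate_c2 above 3 N).
It fails at once if the right slide's tab is pinched between the fingers (both faces pressed with more than 3 N at once) (contact force between the fingers and right_gate_c1 above 3 N and contact force between the fingers and right_gate_c2 above 3 N).
It also fails if it takes over 48 s, if anything falls off the work surface, if the arm or the gripper's body presses on something with over 40 N, if the wrist force passes 120 N, or if a joint passes its speed limit or range.

## Robot

A 6-joint arm with a two-finger parallel gripper is mounted at the origin on the work surface. World frame = base frame: x ahead of the robot, y to its left, z up, the work surface at z = 0. Lengths are in mm, angles in rad, forces in N, time in s.
With the tool pointing down it reaches from about 275 to 1000 mm from the base axis. Payload 8.4 kg.
Tool frame: the origin (TCP) lies on the centre line of the jaws, within the pads' length; the fingertips stand 22 mm ahead of it and the grasp point (between the pads) lies 3 mm ahead of it; z points along the fingers, y is the direction in which the jaws open and shut (so a half turn about z gives the same grasp; the last joint's range is limited). The gripper opens to 85 mm and grips with 20 to 120 N. Pads are 22 mm wide; open, the fingers measure 114 mm over their backs; the gripper's body (76 mm by 85 mm) begins 54 mm behind the grasp point. The pads swing forward as they close: fully open they stand 13 mm farther back than shut.
Start: joints at [1.171, 0.353, 1.633, -0, 1.155, -0.002], TCP at [242.118, 576.2, 253.281] pointing down, gripper open.
Joint ranges: [-2.63, 2.63], [-0.92, 2.1], [0.06, 2.66], [-1.3, 4.44], [0, 2.69], [-3.02, 3.02]. Speed limits (rad/s): [2.22, 2.22, 2.79, 3.14, 3.14, 3.14].

## Interface

Orientations are given as [roll, pitch, yaw] about the fixed x, y, z axes, in that order (R = Rz(yaw) Ry(pitch) Rx(roll)).
In Python, from rig import r gives the robot as it stands.
- The arm moves only by the tool carry_out, never from a script. Its argument "rows" is text: rows parted by semicolons, each of 5 numbers parted by spaces: the opening, from 0 (shut) to 1 (fully open), then the shift along the tool's x, y, z in units of 30 mm (1.0 is 30 mm), then the turn about the tool's z in units of 8 degrees (1.0 is 8 degrees). A call has 1 to 12 rows; each row shifts and turns the commanded pose from where the row before left it, along the tool's axes as they then stand; what a row does not reach is not made up. A row lasts 1/8 s, in which the tool goes at most 62.5 mm and 10.7 degrees, less where a joint would pass 70% of its speed; a pose out of reach is approached as far as the arm can. A call is refused whole if a number of a shift passes 1 or a number of a turn 1, either way. A call with a gripper value outside its range is refused whole. The fingers move at their own pace and stop on an object; "newtons" is the grip in N (left out, the last holds). Time passes only in rows, so rows that do not move let the fingers close. It gives the time, the measured TCP pose, the force and the opening at its end, in the units of the state.
- r.sense(): the state, without advancing time (a new reading comes with each control period).
- r.grab_frame(name): name is "scene" or "top" or "wrist"; returns the picture (420x560x3 uint8, blue, green, red); there is no depth.
- r.get_calibration(name): a dict with "intrinsics" (3x3 intrinsics, pixels), "k1" (the pictures are not rectified: a ray, as slopes to the right and down, at radius r is drawn at 1 + k1 r^2 times it, then the intrinsics apply), "position" and "rotation" of the camera in the world. Camera axes: x right, y up, looking along -z (the intrinsics and any distortion apply to the point x, -y, -z); pixel columns grow to the right and rows downward; lengths in mm; the calibration is good to about 2 mm. A picture is of the moment at which its call begins: read the wrist's pose just before it. get_calibration takes no time and is no camera call; for the wrist camera it gives the pose at the moment of the call.
- r.sign_off(): hands the job in, once; it reports no verdict.
The state is a dict: "clock": time; "qpos": joint angles; "qvel": joint speeds; "joint_efforts": joint torques, N m; "eef_pos": TCP position; "tcp_rot": TCP orientation; "contact_force": force on the tool from outside, world axes, zero at the start; "wrist_torque": the same for the moment, N m; "opening": opening from 0.0 (shut) to 1.0 (fully open).
Only numpy, scipy, OpenCV 4.12 (cv2) and the standard library are available. Lean on these libraries where they do the work, as an engineer would, in place of code of your own. Each camera call takes 0.05 s, during which the arm holds its last target.

## Working session

There is one attempt and no reset: what is moved stays moved. The work goes in short steps, Python scripts to look and compute and a tool call to move; the robot and the scene stay as the last step left them, time stands still between calls to the robot, and variables do not carry over. Pictures are saved under pics/ and viewed, and the job is handed in when it is done.

Besides the shell and the picture viewer there is one more tool, called after "Request:" by a JSON object that holds its "method" and its "body". carry_out: Moves the arm, as the interface text tells. Its arguments: {"type":"object","properties":{"rows":{"type":"string"},"newtons":{"type":"number"}},"required":["rows"]}

```bash
ls; mkdir -p pics
python3 - <<'E'
from rig import r
import cv2
s=r.sense();print(s)
for n in("scene","top","wrist"):
    c=r.get_calibration(n);print(n,c)
    cv2.imwrite(f"pics/{n}0.png",r.grab_frame(n))
E
```

```text
pics
{'clock': 0.0, 'qpos': array([ 1.17062919e+00,  3.53673308e-01,  1.63412388e+00, -1.44910585e-05,
        1.15518755e+00, -2.43746417e-03]), 'qvel': array([ 0.00043037,  0.00209111,  0.00027688, -0.00186459,  0.00098612,
       -0.00122276]), 'joint_efforts': array([-3.35379744e-03, -6.05259061e+01, -3.42068946e+01, -3.75324735e-04,
        9.13153257e-03,  8.20119055e-06]), 'eef_pos': array([241.93423922, 575.80120795, 252.55032734]), 'tcp_rot': array([-3.14020054e+00,  9.85609991e-06,  2.74386885e+00]), 'contact_force': array([-0.11753658, -0.30589118, -0.60956261]), 'wrist_torque': array([ 0.00801082, -0.03297463, -0.0193994 ]), 'opening': 0.9980599762942876}
scene {'intrinsics': array([[525.72197196,   0.        , 279.37126455],
       [  0.        , 525.72197196, 213.09951498],
       [  0.        ,   0.        ,   1.        ]]), 'k1': -0.06245504695489126, 'position': array([ 828.57628404,  686.68196018, 1163.07461404]), 'rotation': array([ 0.66921664, -0.00303158,  2.6721052 ])}
top {'intrinsics': array([[539.02283506,   0.        , 281.69540133],
       [  0.        , 539.02283506, 209.87913112],
       [  0.        ,   0.        ,   1.        ]]), 'k1': -0.14375093285293117, 'position': array([ 354.81327445,  -47.64482936, 1454.19899565]), 'rotation': array([ 0.05167822,  0.01255171, -1.58149501])}
wrist {'intrinsics': array([[322.48508179,   0.        , 277.17475096],
       [  0.        , 322.48508179, 209.9957958 ],
       [  0.        ,   0.        ,   1.        ]]), 'k1': -0.032734866377508276, 'position': array([182.04340044, 600.64736086, 373.99229708]), 'rotation': array([-0.26318719,  0.00140428,  1.1733245 ])}
```

View pics/scene0.png

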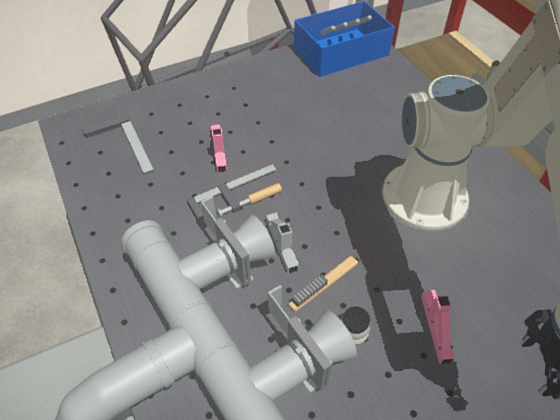

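View pics/top0.png

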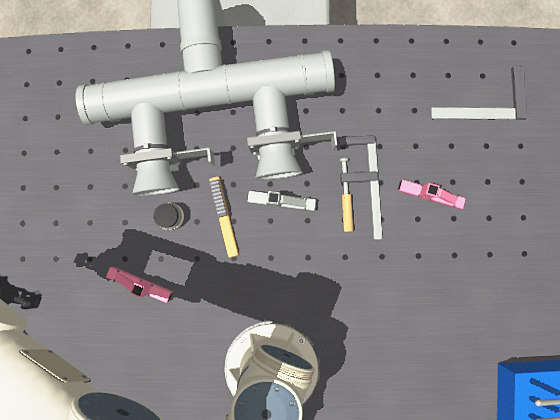

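View pics/wrist0.png

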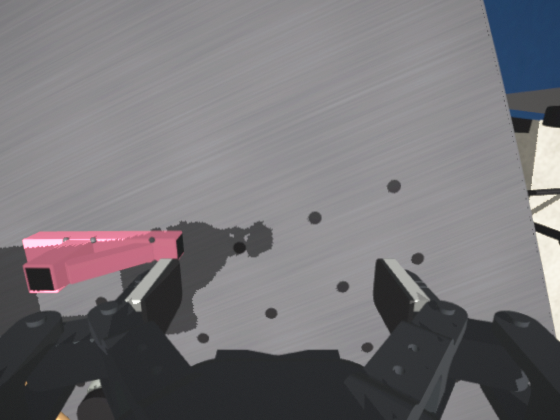

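Run:
```python
import cv2
a=cv2.imread("pics/top0.png")
cv2.imwrite("pics/topA.png",cv2.resize(a[90:220,110:240],None,fx=6,fy=4.6*6/4.6,interpolation=cv2.INTER_CUBIC)[:600])
cv2.imwrite("pics/topA.png",cv2.resize(a[120:220,110:240],None,fx=6,fy=6,interpolation=cv2.INTER_CUBIC))
cv2.imwrite("pics/topB.png",cv2.resize(a[110:210,240:370],None,fx=6,fy=6,interpolation=cv2.INTER_CUBIC))
b=cv2.imread("pics/scene0.png")
cv2.imwrite("pics/scB.png",cv2.resize(b[170:400,190:380],None,fx=2.6,fy=2.6,interpolation=cv2.INTER_CUBIC))
```

```text
(no output)
```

View pics/topA.png

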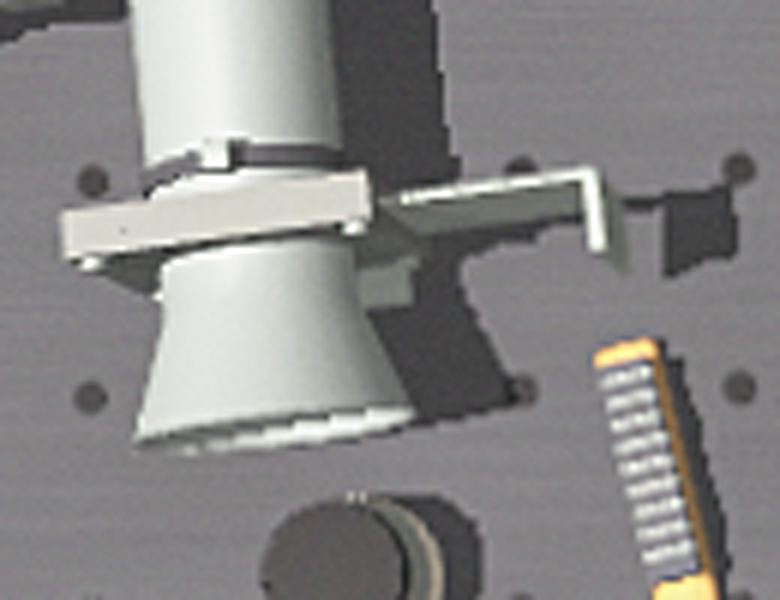

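View pics/topB.png

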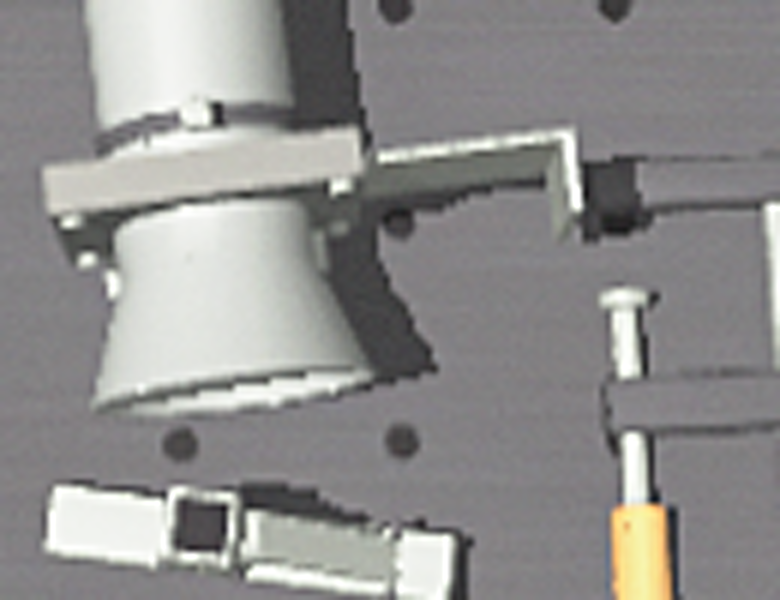

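View pics/scB.png

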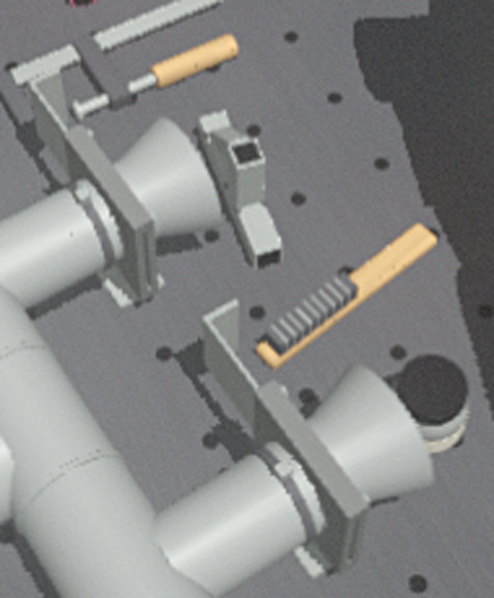

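```bash
cat > h.py <<'E'
import numpy as np,cv2
from scipy.spatial.transform import Rotation as R
def ray(c,u,v):
    K=c["intrinsics"];d=np.array([(u-K[0,2])/K[0,0],(v-K[1,2])/K[1,1]])
    p=cv2.undistortPoints(np.array([[[u,v]]],float),K,np.array([c["k1"],0,0,0,0]))[0,0]
    return R.from_euler('xyz',c["rotation"]).apply([p[0],-p[1],-1])
def at(c,u,v,z):
    d=ray(c,u,v);return c["position"]+d*(z-c["position"][2])/d[2]
def proj(c,P):
    q=R.from_euler('xyz',c["rotation"]).inv().apply(np.atleast_2d(P)-c["position"])
    q=q*[1,-1,-1]
    return cv2.projectPoints(q,np.zeros(3),np.zeros(3),c["intrinsics"],np.array([c["k1"],0,0,0,0]))[0][:,0]
E
python3 - <<'E'
from rig import r
from h import *
from scipy.optimize import least_squares
c=r.get_calibration("top")
A=lambda x,y:(110+x/6-.4,120+y/6-.4)
B=lambda x,y:(240+x/6-.4,110+y/6-.4)
# gate corners z148: manifold coords
obs=[(A(63,262),-10,225),(A(62,212),10,225),(A(368,172),10,95),(A(372,215),-10,95),
(B(43,170),10,-95),(B(45,212),-10,-95),(B(360,128),10,-225),(B(363,168),-10,-225)]
W=np.array([at(c,*o[0],148)[:2] for o in obs]);M=np.array([o[1:] for o in obs],float)
def T(p,m): 
    C,S=np.cos(p[2]),np.sin(p[2]);return m@np.array([[C,S],[-S,C]])+p[:2]
s=least_squares(lambda p:(T(p,M)-W).ravel(),[550,0,0],x_scale=[1,1,.01])
print(s.x);print((T(s.x,M)-W).round(1).tolist())
np.save("man.npy",s.x)
def inv(p,w):
    C,S=np.cos(p[2]),np.sin(p[2]);return (w-p[:2])@np.array([[C,-S],[S,C]])
for n,q in dict(Lcorner=A(604,168),Linner=A(588,250),Lfront=A(604,250),Rcorner=B(577,128),Rfrontin=B(568,208),Rfrontout=B(581,208)).items():
    w=at(c,*q,127)[:2];print(n,w.round(1),inv(s.x,w).round(1))
for n,q,z in [("brush top end",A(625,342),20),("brush l",A(598,358),20),("brush r",A(655,345),20),("tin",A(335,560),70),("clamp jaw end near",B(590,200),26),("clamp screw tip",B(625,295),26),("tubeL",B(48,485),30),("tubepost",B(200,520),100)]:
    w=at(c,*q,z)[:2];print(n,w.round(1),inv(s.x,w).round(1))
E
```

```text
[5.80387877e+02 1.45055763e+02 1.20368796e-01]
[[0.5, -0.8], [-0.6, 0.9], [1.0, 0.9], [-0.9, 0.2], [1.5, 0.1], [-1.0, -1.6], [1.4, 0.8], [-1.8, -0.6]]
Lcorner [581.3 144.9] [ 0.9 -0.3]
Linner [547.  151.6] [-32.4  10.5]
Lfront [546.9 144.9] [-33.3   3.9]
Rcorner [ 619.2 -168.6] [   0.8 -316.1]
Rfrontin [ 585.6 -164.2] [ -32.  -307.7]
Rfrontout [ 585.5 -169.6] [ -32.7 -313. ]
brush top end [520.7 151. ] [-58.5  13.1]
brush l [513.7 163.2] [-64.  26.]
brush r [519.2 137.5] [-61.7  -0.2]
tin [422.1 270.8] [-142.1  143.9]
clamp jaw end near [ 606.6 -183. ] [ -13.3 -328.8]
clamp screw tip [ 563.7 -197.8] [ -57.7 -338.4]
tubeL [481.4  59.4] [-108.6  -73.1]
tubepost [459.6  -9.7] [-138.5 -139.1]
```

```bash
cat > go.py <<'E'
import sys
from rig import r
from h import *
m=np.load("man.npy")
def plan(mx,my,z,yaw=m[2]+np.pi/2):
    s=r.sense();C,S=np.cos(m[2]),np.sin(m[2])
    w=np.array([m[0]+C*mx-S*my,m[1]+S*mx+C*my,z])
    Rt=R.from_euler('xyz',s["tcp_rot"])
    d=w-s["eef_pos"];t=Rt.inv().apply(d)/30
    p=s["eef_pos"][:2]-m[:2];print("clock",s["clock"],"now manifold",[C*p[0]+S*p[1],-S*p[0]+C*p[1]],s["eef_pos"],s["tcp_rot"],s["opening"],"F",s["contact_force"])
    print("target",w,"shift units",t.round(2),"turn",np.degrees(s["tcp_rot"][2]-yaw)/8)
    print("after turn shift",(R.from_euler('xyz',[np.pi,0,yaw]).inv().apply(d)/30).round(2))
plan(*map(float,sys.argv[1:4]))
E
python3 go.py -22 -40 200
```

```text
clock 0.15 now manifold [np.float64(-284.2183099067319), np.float64(468.376726728704)] [241.98415072 575.91504822 252.73741488] [-3.14059379e+00 -8.68520829e-06  2.74382253e+00] 0.9988384935049678 F [ 0.66963946  0.42076136 -0.20860077]
target [563.35019353 102.7034625  200.        ] shift units [-15.99 -10.39   1.77] turn 7.539103341143399
after turn shift [-16.95   8.74   1.76]
```

Request:
{"method": "carry_out", "body": {"rows": "0 -1 -0.65 0;0 -1 -0.65 0 0"}}

```text
$.rows[0]: bad value
```

Request:
{"method": "carry_out", "body": {"rows": "0 -1 -0.65 0 0;0 -1 -0.65 0 0;0 -1 -0.65 0 0;0 -1 -0.65 0 0;0 -1 -0.65 0 0;0 -1 -0.65 0 0;0 -1 -0.65 0 0;0 -1 -0.65 0 0;0 -1 -0.65 0 0;0 -1 -0.65 0 0;0 -1 -0.65 0 0;0 -1 -0.65 0 0", "newtons": 20}}

```text
clock: 1.65
eef_pos: [483.8, 219.9, 253.1]
tcp_rot: [-3.141, -0.0, 2.744]
contact_force: [-0.4, 0.1, -0.1]
opening: 0.001
```

Request:
{"method": "carry_out", "body": {"rows": "0 -1 -0.65 0 0;0 -1 -0.65 0 0;0 0 0 0 1;0 0 0 0 1;0 0 0 0 1;0 0 0 0 1;0 0 0 0 1;0 0 0 0 1;0 0 0 0 1;0 0 0 0 0.5;0 0 0 0 0"}}

```text
clock: 3.02
eef_pos: [523.4, 161.8, 253.1]
tcp_rot: [-3.141, 0.0, 1.697]
contact_force: [-0.7, 0.7, -0.5]
opening: -0.0
```

```bash
python3 go.py -22 -40 200
```

```text
clock 3.025 now manifold [np.float64(-54.56385139772151), np.float64(23.42262280202608)] [523.40627709 161.75697248 253.06621065] [-3.14113194e+00  6.39811755e-05  1.69711549e+00] -4.007771541691268e-05 F [-0.68319417  0.72003261 -0.4808785 ]
target [563.35019353 102.7034625  200.        ] shift units [-2.12  1.07  1.77] turn 0.04261638938617471
after turn shift [-2.11  1.09  1.77]
```

Request:
{"method": "carry_out", "body": {"rows": "0 -1 0.5 0.6 0;0 -1 0.55 0.6 0;0 -0.1 0 0.55 0;0 0 0 0 0;0 0 0 0 0"}}

```text
clock: 3.65
eef_pos: [562.5, 103.9, 201.2]
tcp_rot: [3.141, -0.0, 1.698]
contact_force: [-0.1, -0.2, 0.5]
opening: -0.003
```

```bash
python3 go.py -22 -40 115
python3 - <<'E'
from rig import r
import cv2,numpy as np
w=r.grab_frame("wrist");t=r.grab_frame("top")
cv2.imwrite("pics/w1.png",w);cv2.imwrite("pics/t1.png",cv2.resize(t[80:220,110:370],None,fx=3,fy=3,interpolation=cv2.INTER_CUBIC))
E
```

```text
clock 3.65 now manifold [np.float64(-22.672611350189214), np.float64(-38.69167276791796)] [562.52534715 103.92155717 201.20786371] [ 3.14144310e+00 -2.11422851e-04  1.69759921e+00] -0.002557807798289919 F [-0.05609655 -0.22852486  0.47109195]
target [563.35019353 102.7034625  115.        ] shift units [-0.04  0.02  2.87] turn 0.046080738171207634
after turn shift [-0.04  0.02  2.87]
```

View pics/w1.png

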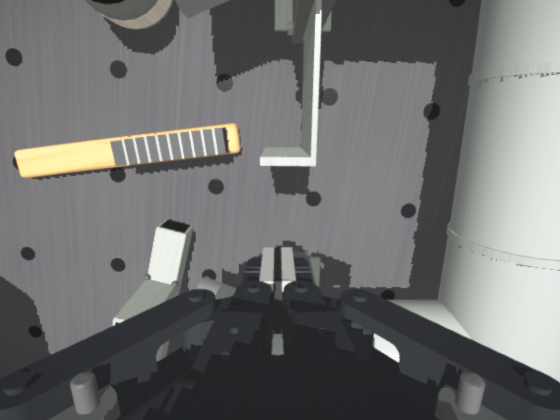

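View pics/t1.png

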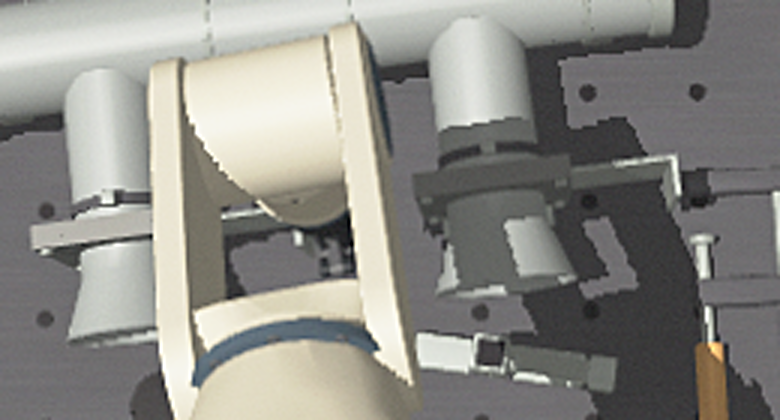

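Run:
```python
from rig import r
from h import *
m=np.load("man.npy");c=r.get_calibration("wrist");C,S=np.cos(m[2]),np.sin(m[2])
for u,v,z in [(262,160,127),(317,160,127),(317,148,127),(262,150,127),(277,248,179),(265,255,179),(292,255,179)]:
    w=at(c,u,v,z)[:2]-m[:2];print(u,v,[C*w[0]+S*w[1],-S*w[0]+C*w[1]])
```

```text
262 160 [np.float64(-31.22396272859329), np.float64(4.661086414647204)]
317 160 [np.float64(2.0418380865100776), np.float64(4.899707154430069)]
317 148 [np.float64(1.7722546529214054), np.float64(12.06114012543137)]
262 150 [np.float64(-31.194901951040546), np.float64(10.636462361528027)]
277 248 [np.float64(-21.92271019485931), np.float64(-31.37172996789092)]
265 255 [np.float64(-27.667795528208487), np.float64(-35.014179673323255)]
292 255 [np.float64(-14.686220528629514), np.float64(-34.929589578714584)]
```

Request:
{"method": "carry_out", "body": {"rows": "0 0 0 1 0;0 0 0 1 0;0 0 0 0.87 0;0 0 0 0 0;0 0 0 0 0;0 0.4 0 0 0;0 0.4 0 0 0;0 0.3 0 0 0;0 0 0 0 0"}}

```text
clock: 4.88
eef_pos: [558.6, 136.9, 114.9]
tcp_rot: [3.141, -0.0, 1.698]
contact_force: [-0.2, 0.6, 0.7]
opening: -0.0
```

```bash
python3 go.py -22 44 115
```

```text
clock 4.875 now manifold [np.float64(-22.643537920177767), np.float64(-5.435804265117819)] [558.56090064 136.94029123 114.90182895] [ 3.14121265e+00 -1.32031822e-04  1.69775247e+00] -0.0002612567719339213 F [-0.18145942  0.57087588  0.72735088]
target [553.26361276 186.0956737  115.        ] shift units [ 1.65  0.03 -0.  ] turn 0.04717838092094678
after turn shift [ 1.65  0.02 -0.  ]
```

Request:
{"method": "carry_out", "body": {"rows": "0 0.3 0 0 0;0 0.3 0 0 0;0 0.3 0 0 0;0 0.3 0 0 0;0 0 0 0 0"}}

```text
clock: 5.5
eef_pos: [553.8, 172.8, 114.5]
tcp_rot: [-3.141, -0.001, 1.697]
contact_force: [0.2, -0.3, 1.1]
opening: -0.001
```

Request:
{"method": "carry_out", "body": {"rows": "0 0.15 0 0 0;0 0.15 0 0 0;0 0.1 0 0 0;0 0 0 0 0"}}

```text
clock: 6.0
eef_pos: [552.3, 183.9, 114.5]
tcp_rot: [-3.141, -0.0, 1.697]
contact_force: [0.2, -0.8, -0.0]
opening: 0.003
```

```bash
python3 go.py -22 44 115
```

```text
clock 6.0 now manifold [np.float64(-23.22168693468585), np.float64(41.92854804889712)] [552.29950195 183.89251176 114.49306777] [-3.14109682e+00 -2.85451155e-04  1.69655853e+00] 0.00334161650717768 F [ 0.16693988 -0.78927525 -0.04633588]
target [553.26361276 186.0956737  115.        ] shift units [ 0.07  0.04 -0.02] turn 0.03862744779667803
after turn shift [ 0.07  0.04 -0.02]
```

Request:
{"method": "carry_out", "body": {"rows": "0 0.1 0 0 0;0 0 0 0 0"}}

```text
clock: 6.25
eef_pos: [552.2, 184.9, 114.6]
tcp_rot: [-3.141, 0.003, 1.697]
contact_force: [2.5, -13.7, -0.2]
opening: -0.003
```

Request:
{"method": "carry_out", "body": {"rows": "0 0.1 0 0 0;0 0 0 0 0"}}

```text
clock: 6.5
eef_pos: [552.1, 185.1, 114.6]
tcp_rot: [-3.141, 0.007, 1.698]
contact_force: [3.9, -30.1, 3.0]
opening: 0.001
```

```bash
python3 go.py -22 44 115;python3 - <<'E'
from rig import r
import cv2
cv2.imwrite("pics/w2.png",r.grab_frame("wrist"))
cv2.imwrite("pics/s2.png",cv2.resize(r.grab_frame("scene")[170:400,190:380],None,fx=2.6,fy=2.6))
E
```

```text
clock 6.5 now manifold [np.float64(-23.253130892858152), np.float64(43.16249346058829)] [552.12011539 185.11375313 114.58144116] [-3.1405086   0.00687953  1.6982179 ] 0.001414080651602336 F [  3.93066803 -30.13969126   2.96125221]
target [553.26361276 186.0956737  115.        ] shift units [ 0.03  0.04 -0.01] turn 0.05051180036034375
after turn shift [ 0.03  0.04 -0.01]
```

View pics/w2.png

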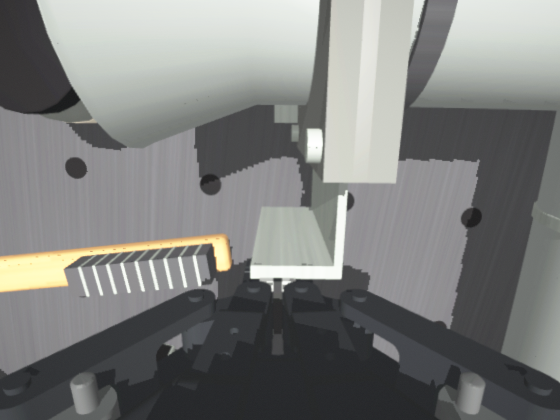

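View pics/s2.png

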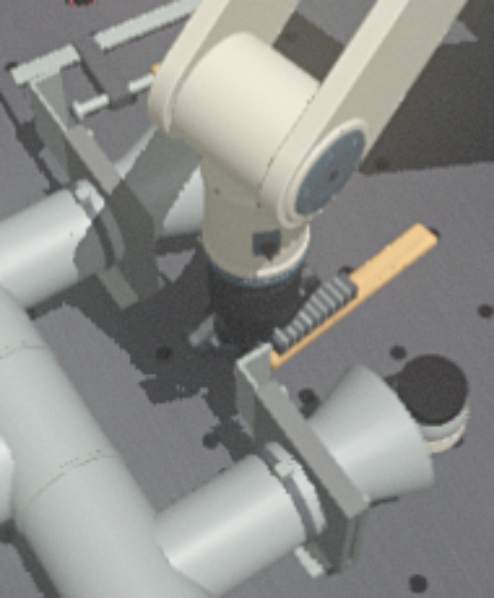

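Request:
{"method": "carry_out", "body": {"rows": "0 -0.4 0 0 0;0 -0.8 0 0 0;0 -0.6 0 -0.4 0;0 0 0 -1 0;0 0 0 -1 0;0 0 0 -0.6 0;0 -0.5 0 0 0;0 0 0 0 0"}}

```text
clock: 7.6
eef_pos: [560.0, 119.9, 203.9]
tcp_rot: [-3.14, 0.0, 1.696]
contact_force: [0.6, 0.3, -0.8]
opening: 0.0
```

```bash
python3 go.py -23 -272 200
```

```text
clock 7.6 now manifold [np.float64(-23.247066664766322), np.float64(-22.495594290615323)] [560.01025009 119.93146797 203.85057238] [-3.14034753e+00  2.86160954e-04  1.69565363e+00] 9.81951135499815e-05 F [ 0.56305104  0.33886516 -0.79244498]
target [ 590.21560457 -127.73796105  200.        ] shift units [-8.32 -0.03  0.13] turn 0.0321465575324681
after turn shift [-8.32  0.01  0.13]
```

Request:
{"method": "carry_out", "body": {"rows": "0 -0.8 0 0 0;0 -1 0 0 0;0 -1 0 0 0;0 -1 0 0 0;0 -1 0 0 0;0 -1 0 0 0;0 -1 0 0 0;0 -1 0 0 0;0 -0.5 0 0 0;0 0 0 0 0;0 0 0 0 0"}}

```text
clock: 8.98
eef_pos: [591.4, -125.1, 204.3]
tcp_rot: [-3.141, -0.001, 1.697]
contact_force: [-0.2, -1.1, 0.5]
opening: -0.003
```

```bash
python3 go.py -23 -272 115;python3 - <<'E'
from rig import r
import cv2
cv2.imwrite("pics/w3.png",r.grab_frame("wrist"))
cv2.imwrite("pics/s3.png",cv2.resize(r.grab_frame("scene")[120:400,130:410],None,fx=2,fy=2))
E
```

```text
clock 8.975 now manifold [np.float64(-21.49852810810581), np.float64(-269.51278773862305)] [ 591.40755212 -125.08845096  204.27248203] [-3.14088809e+00 -6.57334842e-04  1.69673478e+00] -0.0025408972936924934 F [-0.19548957 -1.06529278  0.45431662]
target [ 590.21560457 -127.73796105  115.        ] shift units [-0.08 -0.05  2.98] turn 0.03988976630878125
after turn shift [-0.08 -0.05  2.98]
```

View pics/w3.png

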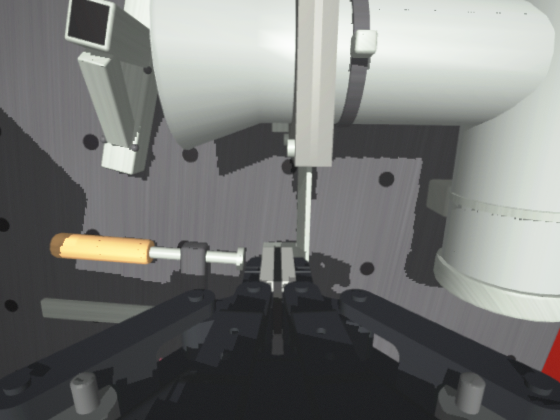

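View pics/s3.png

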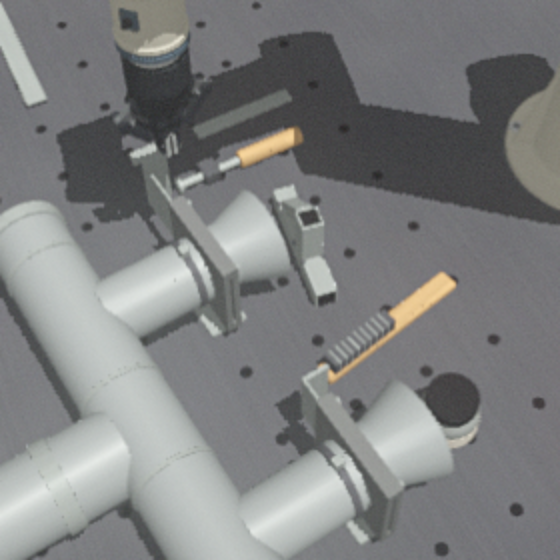

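Request:
{"method": "carry_out", "body": {"rows": "0 0 -0.05 0.8 0;0 0 0 0.8 0;0 0 0 0.8 0;0 0 0 0.55 0;0 0 0 0 0;0 0 0 0 0"}}

```text
clock: 9.82
eef_pos: [590.8, -126.0, 116.9]
tcp_rot: [3.141, 0.0, 1.697]
contact_force: [-0.4, 0.2, 0.3]
opening: 0.002
```

```bash
python3 go.py -23 -333 115
```

```text
clock 9.825 now manifold [np.float64(-22.26317524660261), np.float64(-270.3734641611951)] [ 590.75178624 -126.03471745  116.94332162] [3.14065265e+00 3.09424386e-04 1.69678949e+00] 0.0015137318973959149 F [-0.35994225  0.17582266  0.25976474]
target [ 597.54038346 -188.29659061  115.        ] shift units [-2.09 -0.04  0.07] turn 0.040281553633703684
after turn shift [-2.09 -0.02  0.06]
```

Request:
{"method": "carry_out", "body": {"rows": "0 -0.3 0 0 0;0 -0.3 0 0 0;0 -0.3 0 0 0;0 -0.3 0 0 0;0 -0.3 0 0 0;0 -0.2 0 0 0;0 -0.15 0 0 0;0 -0.1 0 0 0;0 0 0 0 0"}}

```text
clock: 10.95
eef_pos: [597.6, -184.5, 116.0]
tcp_rot: [-3.142, 0.001, 1.697]
contact_force: [0.0, 0.6, 0.3]
opening: -0.0
```

Request:
{"method": "carry_out", "body": {"rows": "0 -0.1 0 0 0;0 0 0 0 0"}}

```text
clock: 11.2
eef_pos: [597.8, -187.2, 116.0]
tcp_rot: [-3.141, 0.0, 1.697]
contact_force: [0.1, 2.3, 1.2]
opening: 0.0
```

Request:
{"method": "carry_out", "body": {"rows": "0 -0.08 0 0 0;0 0 0 0 0"}}

```text
clock: 11.45
eef_pos: [598.1, -189.4, 116.0]
tcp_rot: [-3.141, -0.0, 1.697]
contact_force: [-1.2, 4.8, 0.5]
opening: 0.001
```

```bash
python3 go.py -23 -333 115
```

```text
clock 11.45 now manifold [np.float64(-22.547142112642305), np.float64(-334.21309963067426)] [ 598.13563165 -189.44653434  116.02503952] [-3.14132718e+00 -2.45698558e-04  1.69657739e+00] 0.001078570076446721 F [-1.22427375  4.75854686  0.47505867]
target [ 597.54038346 -188.29659061  115.        ] shift units [ 0.04 -0.01  0.03] turn 0.038762516817051784
after turn shift [ 0.04 -0.02  0.03]
```

Request:
{"method": "carry_out", "body": {"rows": "0 -0.08 0 0 0;0 0 0 0 0"}}

```text
clock: 11.7
eef_pos: [598.1, -189.6, 116.0]
tcp_rot: [-3.141, -0.004, 1.696]
contact_force: [-0.3, 16.6, 3.2]
opening: 0.0
```

Request:
{"method": "carry_out", "body": {"rows": "0 -0.06 0 0 0;0 0 0 0 0"}}

```text
clock: 11.95
eef_pos: [598.1, -189.7, 116.0]
tcp_rot: [-3.14, -0.006, 1.696]
contact_force: [-2.0, 25.0, 6.6]
opening: -0.0
```

Request:
{"method": "carry_out", "body": {"rows": "0 0.3 0 0 0;0 0.7 0 0 0;0 0.5 0 0 0;0 0 0 0 0;0 0 0 -1 0;0 0 0 -1 0;0 0 0 -1 0;0 0 0 -1 0;0 0 -0.8 -0.5 0;0 0 -1 0 0;0 0 -1 0 0;0 0 -1 0 0"}}

```text
clock: 13.45
eef_pos: [479.2, -163.8, 251.4]
tcp_rot: [3.141, 0.001, 1.697]
contact_force: [1.0, 0.1, 0.7]
opening: 0.003
```

Request:
{"method": "carry_out", "body": {"rows": "0 0 -1 0 0;0 0 -1 0 0;0 0 -1 0 0;0 0 0 0 0;0 0 0 0 0"}}

```text
clock: 14.08
eef_pos: [391.5, -175.1, 251.6]
tcp_rot: [3.14, 0.001, 1.696]
contact_force: [-0.1, 1.2, -0.2]
opening: 0.001
```

Run:
```python
from rig import r
import cv2
t=r.grab_frame("top");cv2.imwrite("pics/t4.png",cv2.resize(t[80:220,110:370],None,fx=3,fy=3,interpolation=cv2.INTER_CUBIC))
cv2.imwrite("pics/t4f.png",t)
cv2.imwrite("pics/s4.png",cv2.resize(r.grab_frame("scene")[120:400,130:410],None,fx=2,fy=2))
print(r.sense()["clock"],r.sense()["contact_force"],r.sense()["qvel"])
```

```text
14.175 [0.54902387 0.9369218  0.47168874] [ 0.00289716  0.00513811  0.00198212 -0.00031463  0.00185438 -0.00082521]
```

View pics/t4.png

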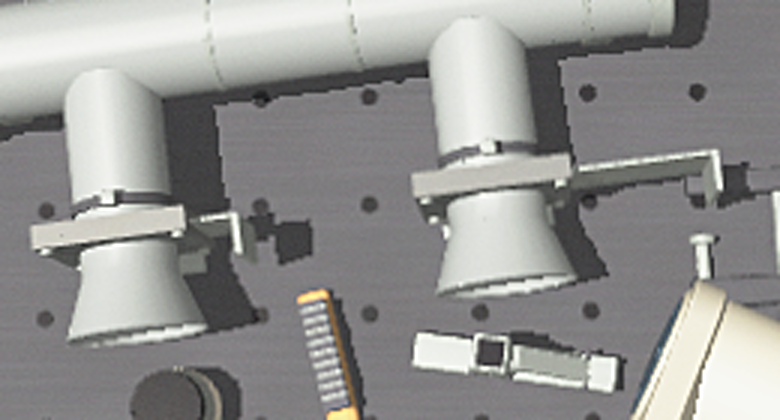

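View pics/s4.png

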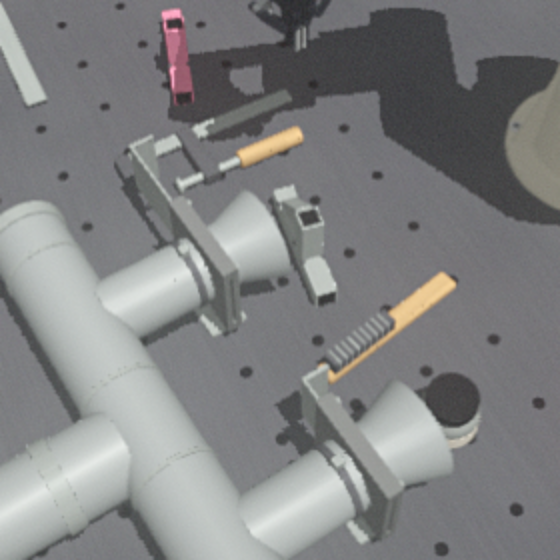

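Run:
```python
from rig import r
from h import *
m=np.load("man.npy");c=r.get_calibration("top");C,S=np.cos(m[2]),np.sin(m[2])
for u,v in [(240,212),(719,152)]:
    w=at(c,110+u/3-.3,80+v/3-.3,127)[:2]-m[:2];print("outer y",-S*w[0]+C*w[1])
a=cv2.imread("pics/top0.png");b=cv2.imread("pics/t4f.png")
for n,(y0,y1,x0,x1) in dict(tube=(185,215,244,322),brush=(172,260,205,242),tin=(198,232,150,190)).items():
    print(n,np.abs(a[y0:y1,x0:x1].astype(int)-b[y0:y1,x0:x1]).mean())
```

```text
outer y 51.900804443588484
outer y -349.982748823454
tube 4.458119658119658
brush 5.460892710892711
tin 3.913970588235294
```

```bash
python3 -c "
from rig import r
print(r.sign_off())"
```

```text
the job is handed in; nothing more can be done
None
```

The grey tube joint stands at the right hood, so I shut the left slide and opened the right one. Both were pushed by their tabs with the closed fingertips, and I never gripped a tab. The job was handed in at about 14 s; no verdict is reported.

- **Slides:** Each was pushed until the force rose sharply at its stop, to about 30 N on the left and 25 N on the right. The two finger positions at the stops were 377.6 mm apart, against the 377 mm expected for fully shut and fully open.
- **Last camera check:** The outer tab face measured −350 mm on the right against an expected −349 mm. On the left it measured 52 mm against an expected 55 mm. That 3 mm difference is within the 6 mm tolerance, and earlier readings at that same corner also came out a few mm low.
- **Other objects:** The final pictures showed the tube joint, tin and wire brush unmoved. I did not measure the clamp; it looks in place in the scene view.
- **Arm:** It ended well away from everything and touching nothing.
- **Refused call:** One early move call was refused because I left a number out of a row; it moved nothing.

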